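Wipe the chips off the drilling plate

TASK

Two metal chips are lying on the dark plate of the drilling fixture. Pick up the scraper block, put it down on the plate behind the chips and wipe both of them along the plate into the chip trough at its end; do not touch the chips with the fingers. Then stand the scraper upright on the bare table top, clear of the fixture, and let go of it.

Things in the scene. Friction and masses are not known exactly. Their poses are not given: they have to be found in the camera images.
- scraper: Scraper block, grey plastic on a thin black rubber foot, loose, about 0.16 kg, standing on the table. Foot bar 110 mm long (own y), 28 mm thick (own x), 24 mm high; on it a grip rib 75 mm long (y), 18 mm thick (x), from 24 to 72 mm height: grip the rib across its thickness. Origin: centre of the underside, z up. Both faces are alike.
- fixture: Fixed drilling fixture. Dark plate, x -80 to +80 mm, 130 mm wide (y), flat top 30 mm above the table, no rim. At its +x end a grey open chip trough: inside x +80 to +164 mm, 145 mm wide, floor 8 mm, outer walls 20 mm above the table (lower than the plate); fixture ends at x +169 mm. Origin: under the plate's centre at table height; x points along the plate to the trough, z up.
- chip_0: Loose pale metal chip, a flat curved piece about 26 x 13 mm, 8 mm high, 14 g, lying at any yaw on the plate: 18 to 32 mm from its long centre line on the fixture's -y side, between 15 mm before the plate's middle and 50 mm past it towards the trough. Origin: middle of its underside.
- chip_1: Loose pale metal chip, a flat curved piece about 26 x 13 mm, 8 mm high, 14 g, lying at any yaw on the plate: 18 to 32 mm from its long centre line on the fixture's +y side, between 15 mm before the plate's middle and 50 mm past it towards the trough. Origin: middle of its underside.
Mind the look-alikes: they are no part of the job. Of the things that look like the scraper, take the one that is nearest to the robot's base at the start.

How it is judged:
By the outcome, as a careful person would: the job done as asked, in the order asked, and still so for the second after the job is handed in, with the robot touching nothing.
It also fails if it takes over 45 s, if anything falls off the work surface, if the arm or the gripper's body presses on something with over 40 N, if the wrist force passes 120 N, or if a joint passes its speed limit or range.

ROBOT

A 6-joint arm with a two-finger parallel gripper is mounted at the origin on a cart in front of the work surface, level with it; the furniture and walls round the work are solid. World frame = base frame: x ahead of the robot, y to its left, z up, the work surface at z = 0. Lengths are in m, angles in rad, forces in N, time in s.
With the tool pointing down it reaches from about 0.25 to 0.775 m from the base axis. Payload 8.9 kg.
Tool frame: the origin (TCP) lies midway between the tips of the shut fingers; the grasp point (between the pads) lies 19 mm behind it; z points along the fingers, y is the direction in which the jaws open and shut (so a half turn about z gives the same grasp; the last joint's range is limited). The gripper opens to 85 mm and grips with 20 to 120 N. Pads are 22 mm wide; open, the fingers measure 114 mm over their backs; the gripper's body (76 mm by 85 mm) begins 54 mm behind the grasp point. The pads swing forward as they close: fully open they stand 13 mm farther back than shut.
Start: joints at [1.207, 0.291, -0.153, 1.127, 0, 1.431], TCP at [0.117, 0.512, 0.231] pointing down, gripper open.
Joint ranges: [-2.52, 2.52], [-0.91, 1.74], [-1.3, 1.37], [-1.96, 2.02], [-1.52, 1.47], [-3.14, 3.14]. Speed limits (rad/s): [2.22, 2.22, 2.79, 3.14, 3.14, 3.14].

INTERFACE

Orientations are given as [roll, pitch, yaw] about the fixed x, y, z axes, in that order (R = Rz(yaw) Ry(pitch) Rx(roll)).
In Python, from bench import sensors, cams, arm gives the robot as it stands.
- The arm moves only by the shell command python3 -m pendant 'ROWS' [FORCE]. ROWS is JSON, a list that holds one entry, the list of rows, each a list of 5 numbers: the shift along the world's x, y, z in m, then the turn about the world's z in degrees, then the opening, from 0 (shut) to 1 (fully open). A call has 1 to 20 rows; each row shifts and turns the commanded pose from where the row before left it; what a row does not reach is not made up. A row lasts 1/12 s, in which the tool goes at most 41.7 mm and 7.16 degrees, less where a joint would pass 70% of its speed; a pose out of reach is approached as far as the arm can. A call with a gripper value outside its range is refused whole. The fingers move at their own pace and stop on an object; FORCE is the grip in N (left out, the last holds). Time passes only in rows, so rows that do not move let the fingers close. It gives the time, the measured TCP pose, the force and the opening at its end, in the units of the state.
- sensors.get_obs(): the state, without advancing time (a new reading comes with each control period).
- cams.get_image(name): name is "scene" or "top" or "wrist"; returns a dict with "frame" (384x512x3 uint8, red, green, blue), "mtx" (3x3 intrinsics, pixels), "T" (4x4, takes a point from camera to world coordinates); the wrist camera has in their place "T_tool_cam" (4x4, takes a point from camera to tool coordinates, whose origin is the TCP and whose axes are the flange's). Camera axes: x right, y up, looking along -z (the intrinsics and any distortion apply to the point x, -y, -z); pixel columns grow to the right and rows downward; lengths in m; the calibration is good to about 2 mm. A picture is of the moment at which its call begins: read the wrist's pose just before it. There is no depth.
- arm.sign_off(): hands the job in, once; it reports no verdict.
The state is a dict: "time_s": time; "joint_positions": joint angles; "joint_vel": joint speeds; "effort": joint torques, N m; "ee_pos": TCP position; "tcp_rot": TCP orientation; "contact_force": force on the tool from outside, world axes, zero at the start; "moment": the same for the moment, N m; "opening": finger opening in m.
Only numpy, scipy, OpenCV 4.12 (cv2) and the standard library are available. Lean on these libraries where they do the work, as an engineer would, in place of code of your own. Each camera call takes 0.05 s, during which the arm holds its last target.

## Working session

There is one attempt and no reset: what is moved stays moved. The work goes in short steps, Python scripts to look and compute and a shell command to move; the robot and the scene stay as the last step left them, time stands still between calls to the robot, and variables do not carry over. Pictures are saved under pics/ and viewed, and the job is handed in when it is done.

```bash
ls; mkdir -p pics; python3 - <<'E'
from bench import sensors,cams
import cv2
print(sensors.get_obs())
for n in ["scene","top"]:
    d=cams.get_image(n); print(n,d["mtx"],d["T"],[k for k in d]); cv2.imwrite(f"pics/{n}0.png",d["frame"][:,:,::-1])
E
```

```text
pics
{'time_s': 0.0, 'joint_positions': array([ 1.20671271e+00,  2.91264513e-01, -1.54107223e-01,  1.12671835e+00,
       -4.06558726e-05,  1.43147043e+00]), 'joint_vel': array([ 1.34014040e-03,  3.64315432e-04, -1.76675487e-03,  1.15768663e-03,
       -6.42693516e-04, -4.35709043e-05]), 'effort': array([-1.01088863e-03, -5.37145543e+01,  3.31366754e+01,  1.60701619e-02,
       -5.93294299e-04, -9.64807839e-06]), 'ee_pos': array([0.11687206, 0.51137742, 0.23074764]), 'tcp_rot': array([-3.14030579e+00, -1.39409450e-04,  2.91683488e+00]), 'contact_force': array([ 0.28884644, -0.59925002,  0.2509598 ]), 'moment': array([0.03053963, 0.03019617, 0.00998525]), 'opening': 0.08513082831897151}
scene [[360.23723011   0.         252.00347944]
 [  0.         360.23723011 190.65647588]
 [  0.           0.           1.        ]] [[-0.84932203  0.31747741 -0.42173473  0.21787893]
 [-0.52743533 -0.47777453  0.70252649  0.75557379]
 [ 0.02154218  0.81910902  0.57323324  0.52182558]
 [ 0.          0.          0.          1.        ]] ['frame', 'mtx', 'T']
top [[462.89025294   0.         258.89662083]
 [  0.         462.89025294 192.95784925]
 [  0.           0.           1.        ]] [[-0.03532615  0.97359269 -0.22554232  0.37524639]
 [-0.99935544 -0.03585596  0.00174814  0.15435487]
 [-0.00638506  0.2254587   0.9742318   0.91889847]
 [ 0.          0.          0.          1.        ]] ['frame', 'mtx', 'T']
```

View pics/scene0.png

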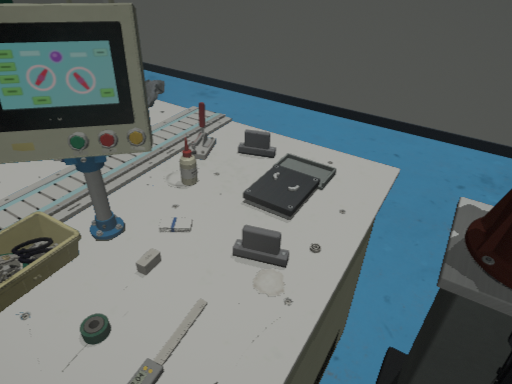

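View pics/top0.png

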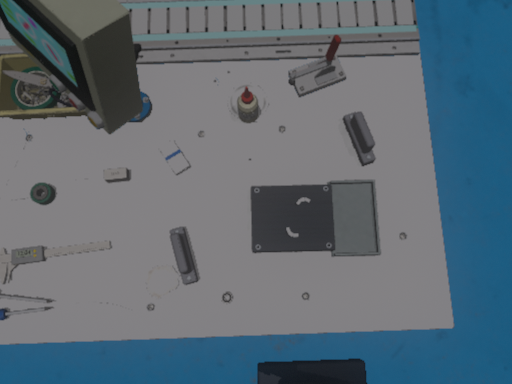

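The top view shows the plate around (290,218) with the trough to its right. The chips are at (304,200) and (292,232). There are two scraper-like blocks, at (183,255) and (360,137). Next I'll measure all of these.

```bash
cat > h.py <<'E'
import numpy as np,cv2
from bench import sensors,cams
def ray(d,u,v,z):
    K=d["mtx"];T=d["T"]
    c=np.array([(u-K[0,2])/K[0,0],-(v-K[1,2])/K[1,1],-1.]);r=T[:3,:3]@c;o=T[:3,3]
    return o+r*(z-o[2])/r[2]
def proj(d,p):
    K=d["mtx"];T=d["T"];c=T[:3,:3].T@(np.array(p)-T[:3,3])
    return K[0,2]+K[0,0]*c[0]/-c[2],K[1,2]+K[1,1]*c[1]/c[2]
E
python3 - <<'E'
from h import *
d=cams.get_image("top");f=d["frame"][:,:,::-1]
for n,(x0,y0,x1,y1) in dict(fix=(235,165,395,270),A=(155,215,215,295),B=(330,100,390,175)).items():
    cv2.imwrite(f"pics/t_{n}.png",cv2.resize(f[y0:y1,x0:x1],None,fx=5 if n=="fix" else 7,fy=5 if n=="fix" else 7,interpolation=cv2.INTER_CUBIC))
g=cv2.cvtColor(f,cv2.COLOR_BGR2GRAY)
for (u,v) in [(183,255),(360,137)]: print(ray(d,u,v,0.03))
# plate
m=((g<75)).astype(np.uint8); m[:170]=0;m[265:]=0;m[:,:240]=0;m[:,390:]=0
cs,_=cv2.findContours(m,0,2)
for c in cs:
    if cv2.contourArea(c)>100: r=cv2.minAreaRect(c);print("plate",r,[ray(d,*p,0.03).round(4) for p in cv2.boxPoints(r)])
m=((g>120)).astype(np.uint8); 
roi=np.zeros_like(m);roi[192:245,258:325]=1
cs,_=cv2.findContours(m*roi,0,2)
for c in cs:
    if cv2.contourArea(c)>8: r=cv2.minAreaRect(c);print("chip",r,ray(d,*r[0],0.036))
E
```

```text
[0.46458047 0.30222162 0.03      ]
[ 0.68972776 -0.05593497  0.03      ]
plate ((313.9698486328125, 216.82403564453125), (69.38291931152344, 125.64332580566406), 89.53038024902344) [array([0.6026, 0.1679, 0.03  ]), array([ 0.5955, -0.0807,  0.03  ]), array([ 0.4589, -0.0691,  0.03  ]), array([0.4655, 0.1711, 0.03  ])]
chip ((291.2307434082031, 232.6538543701172), (12.203402519226074, 4.160251617431641), 33.690067291259766) [0.49922587 0.09352899 0.036     ]
chip ((302.3077087402344, 200.03846740722656), (4.118439674377441, 11.178619384765625), 78.69007110595703) [0.56236809 0.06868773 0.036     ]
```

```bash
python3 - <<'E'
import cv2,numpy as np
a=cv2.imread("pics/t_A.png");b=cv2.imread("pics/t_B.png")
h=max(a.shape[0],b.shape[0]);P=lambda i:cv2.copyMakeBorder(i,0,h-i.shape[0],0,0,0)
i=np.hstack([P(a),P(b)]);print(i.shape);cv2.imwrite("pics/AB.png",cv2.resize(i,None,fx=.9,fy=.9))
E
```

```text
(560, 840, 3)
```

View pics/AB.png

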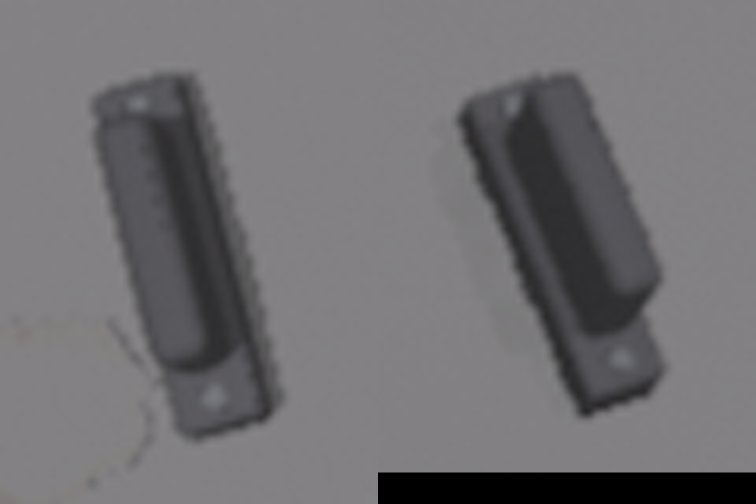

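View pics/t_fix.png

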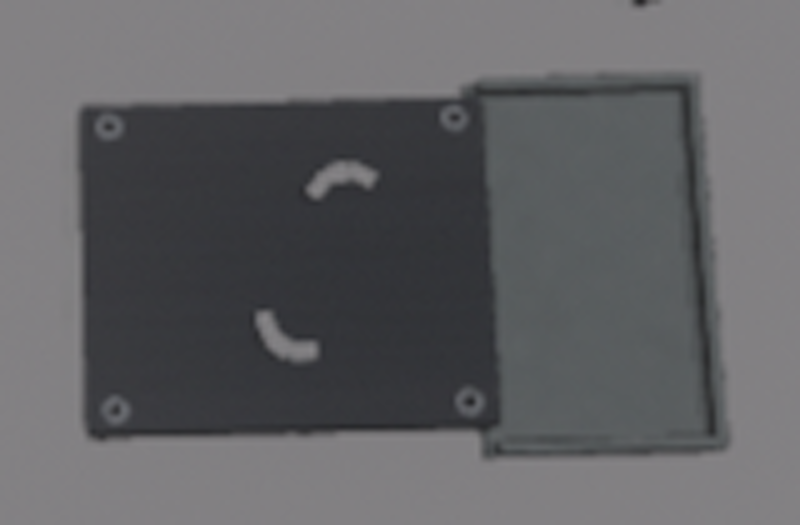

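```bash
python3 - <<'E'
from h import *
d=cams.get_image("top")
R=lambda u,v,z:ray(d,u,v,z)[:2].round(4)
c=[R(251,186,.03),R(252.4,252.2,.03),R(331,184.6,.03),R(334,250.4,.03)]
print("plate",c,np.mean(c,0)); t=[R(374.6,180.2,.02),R(380.6,253,.02)];print("trough",t)
for a,b in [(c[0],c[2]),(c[1],c[3])]: print("axis deg",np.degrees(np.arctan2(*(b-a)[::-1])),np.hypot(*(b-a)))
s=[R(235+u/5,165+v/5,.03) for u,v in [(109,126),(116,409),(454,117),(470,401)]];print("screws",s,np.mean(s,0))
for i,j in [(0,2),(1,3)]: print(np.degrees(np.arctan2(*(s[j]-s[i])[::-1])))
for i,j in [(0,1),(2,3)]: print("perp",np.degrees(np.arctan2(*(s[i]-s[j])[::-1])))
b1=R(155+138/6.3,215+103/6.3,.024);b2=R(155+213/6.3,215+396/6.3,.024)
print("bolts",b1,b2,(b1+b2)/2,np.degrees(np.arctan2(*(b1-b2)[::-1])),np.hypot(*(b1-b2)))
r=[R(155+u/6.3,215+v/6.3,.072) for u,v in [(97,120),(155,118),(165,355),(212,350)]];print("rib",r,np.mean(r,0))
sc=cams.get_image("scene")
for p in [[*np.mean(s,0),.03],[*((b1+b2)/2),.024]]: print(proj(sc,p))
E
```

```text
plate [array([0.5957, 0.1679]), array([0.4651, 0.1693]), array([0.5927, 0.0097]), array([0.463 , 0.0131])] [0.529125 0.09    ]
trough [array([ 0.601 , -0.0798]), array([ 0.4557, -0.078 ])]
axis deg -91.08638899464765 0.15822844244951664
axis deg -90.77025536776371 0.15621411587945566
screws [array([0.5868, 0.1567]), array([0.4751, 0.1578]), array([0.5854, 0.0205]), array([0.4732, 0.0219])] [0.530125 0.089225]
-90.58892266089588
-90.80099256082336
perp -0.5642195183349524
perp -0.7148835006310643
bolts [0.5115 0.3152] [0.4214 0.2921] [0.46645 0.30365] 14.379864622880499 0.09301408495491417
rib [array([0.4997, 0.3185]), array([0.4996, 0.3016]), array([0.431 , 0.2985]), array([0.4319, 0.285 ])] [0.46555 0.3009 ]
(np.float64(282.9158538558156), np.float64(184.67659929117474))
(np.float64(260.41241329738506), np.float64(248.14665888883388))
```

```bash
python3 - <<'E'
from h import *
f=cams.get_image("scene")["frame"][:,:,::-1]
cv2.imwrite("pics/sc_crop.png",cv2.resize(f[145:275,225:345],None,fx=5,fy=4.6,interpolation=2)[:598])
E
```

```text
(no output)
```

View pics/sc_crop.png

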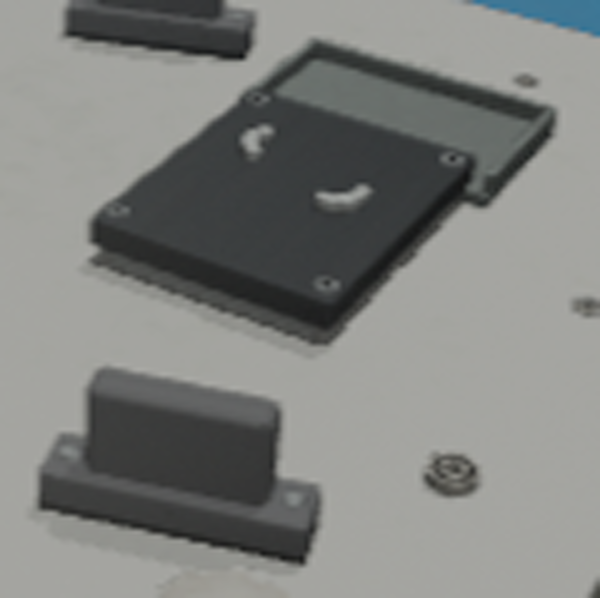

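```bash
python3 -m pendant '[[[0.02,-0.03,0,2.3,1],[0.025,-0.03,0,2.5,1],[0.03,-0.02,0,2.5,1],[0.03,-0.02,0,2.5,1],[0.03,-0.02,0,2.5,1],[0.03,-0.02,0,2.5,1],[0.03,-0.02,0,2.5,1],[0.03,-0.015,0,2.5,1],[0.03,-0.015,0,2.5,1],[0.03,-0.01,0,2.5,1],[0.03,-0.005,0,2.5,1],[0.024,-0.005,0,0,1],[0.01,0,0,0,1],[0,0,0,0,1],[0,0,0,0,1]]]' 40
cat >> h.py <<'E'
from scipy.spatial.transform import Rotation as Ro
def wrist(name):
    o=sensors.get_obs();d=cams.get_image("wrist")
    T=np.eye(4);T[:3,:3]=Ro.from_euler("xyz",o["tcp_rot"]).as_matrix();T[:3,3]=o["ee_pos"]
    d["T"]=T@d["T_tool_cam"];cv2.imwrite(f"pics/{name}.png",d["frame"][:,:,::-1]);return d,o
E
python3 - <<'E'
from h import *
d,o=wrist("w1");print(o["ee_pos"],o["tcp_rot"],o["joint_positions"],{k:v for k,v in d.items() if k!="frame"})
E
```

```text
time_s: 1.55
ee_pos: [0.4654, 0.3018, 0.2309]
tcp_rot: [3.142, -0.001, -2.89]
contact_force: [-1.2, 0.0, 0.2]
opening: 0.0855
[0.46537229 0.30181817 0.23091471] [ 3.14152478e+00 -1.30194714e-03 -2.89046198e+00] [ 4.43361475e-01  3.48497666e-01 -7.19657502e-02  1.15159791e+00
  3.15362653e-04  1.92230648e-01] {'mtx': array([[332.223621  ,   0.        , 258.70623934],
       [  0.        , 332.223621  , 187.03482699],
       [  0.        ,   0.        ,   1.        ]]), 'T_tool_cam': array([[ 5.27290882e-04,  9.64832664e-01,  2.62864322e-01,
         6.47341980e-02],
       [ 9.99999832e-01, -5.72075574e-04,  9.38370287e-05,
         8.30908113e-04],
       [ 2.40915288e-04,  2.62864228e-01, -9.64832804e-01,
        -1.43260959e-01],
       [ 0.00000000e+00,  0.00000000e+00,  0.00000000e+00,
         1.00000000e+00]]), 'T': array([[-2.49010253e-01, -9.34760842e-01, -2.53408883e-01,
         4.02645323e-01],
       [ 9.68500833e-01, -2.40381954e-01, -6.49819377e-02,
         2.86573558e-01],
       [-1.72351468e-04, -2.61607883e-01,  9.65174226e-01,
         3.74259888e-01],
       [ 0.00000000e+00,  0.00000000e+00,  0.00000000e+00,
         1.00000000e+00]])}
```

View pics/w1.png

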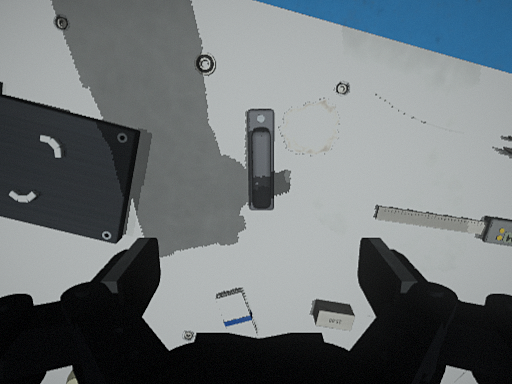

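```bash
python3 - <<'E'
from h import *
d,o=wrist("w1b")
f=d["frame"][:,:,::-1];cv2.imwrite("pics/w1c.png",cv2.resize(f[100:220,235:295],None,fx=5,fy=5,interpolation=2))
E
```

```text
(no output)
```

View pics/w1c.png

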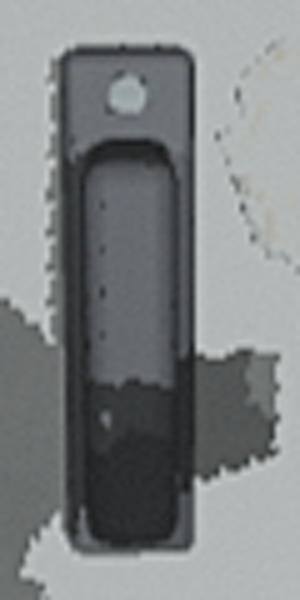

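```bash
python3 - <<'E'
from h import *
d,o=wrist("w1d")
R=lambda u,v,z:ray(d,235+u/5,100+v/5,z)[:2].round(4)
ang=lambda a,b:np.degrees(np.arctan2(*(a-b)[::-1]))
r=[R(83,155,.072),R(177,155,.072),R(87,540,.072),R(178,540,.072)];print("rib",r,np.mean(r,0))
t=(r[0]+r[1])/2;b=(r[2]+r[3])/2;print(ang(b,t),np.hypot(*(t-b)))
q=[R(62,50,.024),R(190,50,.024),R(72,548,.012),R(192,548,.012)];t=(q[0]+q[1])/2;b=(q[2]+q[3])/2;print("foot",q,np.mean(q,0),ang(b,t),np.hypot(*(t-b)))
for p in [(122,138),(107,236)]: print("screw",ray(d,*p,.03)[:2])
E
```

```text
rib [array([0.4323, 0.288 ]), array([0.428 , 0.3044]), array([0.5031, 0.3067]), array([0.4988, 0.3236])] [0.46555  0.305675]
14.984291630071729 0.07329217216047014
foot [array([0.4174, 0.2788]), array([0.4109, 0.3043]), array([0.526 , 0.3078]), array([0.519 , 0.3345])] [0.468325 0.30635 ] 15.27972548617167 0.11232044560096792
screw [0.47699844 0.16024585]
screw [0.58999212 0.15993991]
```

```bash
python3 -m pendant '[[[0.001,0.003,-0.03,0.6,1],[0,0,-0.035,0,1],[0,0,-0.035,0,1],[0,0,-0.035,0,1],[0,0,-0.025,0,1],[0,0,-0.02,0,1],[0,0,-0.012,0,1],[0,0,-0.006,0,1],[0,0,0,0,1],[0,0,0,0,0],[0,0,0,0,0],[0,0,0,0,0],[0,0,0,0,0],[0,0,0,0,0],[0,0,0,0,0],[0,0,0,0,0],[0,0,0,0,0]]]' 60
```

```text
time_s: 3.12
ee_pos: [0.4674, 0.3049, 0.0339]
tcp_rot: [3.141, 0.001, -2.88]
contact_force: [-0.8, -0.5, 5.8]
opening: 0.0175
```

```bash
python3 -m pendant '[[[0,0,0.015,0,0],[0,0,0.025,0,0],[0,0,0.03,0,0],[0,0,0.01,-2,0],[0.008,-0.02,0,-2,0],[0.01,-0.025,0,-2,0],[0.01,-0.025,0,-2,0],[0.01,-0.025,0,-2,0],[0.01,-0.025,0,-2,0],[0.008,-0.02,0,-2,0],[0.008,-0.019,0,-1.7,0],[0,0,0,0,0],[0,0,0,0,0]]]' 60
python3 - <<'E'
from h import *
wrist("w2");t=cams.get_image("top");cv2.imwrite("pics/t2.png",t["frame"][:,:,::-1])
E
```

```text
time_s: 4.2
ee_pos: [0.5311, 0.145, 0.1131]
tcp_rot: [3.141, -0.001, 3.128]
contact_force: [0.4, -0.1, -1.6]
opening: 0.0172
```

View pics/w2.png

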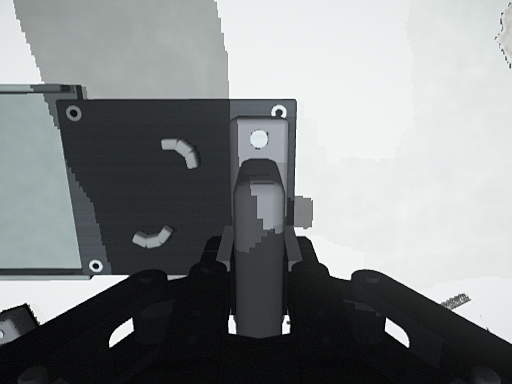

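View pics/t2.png

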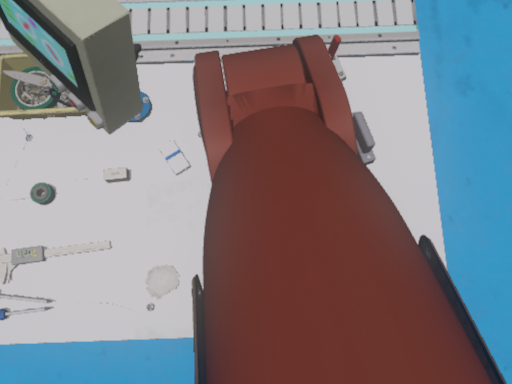

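```bash
python3 - <<'E'
from h import *
d,o=wrist("w2b")
print(o["ee_pos"])
for n,p in dict(sA=(74,113),sB=(279,112),sC=(96,266)).items(): print(n,ray(d,*p,.03)[:2])
for n,p in dict(c0a=(193,166),c0b=(162,142),c1a=(171,227),c1b=(134,240)).items(): print(n,ray(d,*p,.038)[:2])
for n,p in dict(e1=(297,99),e2=(298,150)).items(): print(n,ray(d,*p,.03)[:2])
# scraper foot top front-left / right edge
for n,p in dict(f1=(232,118),f2=(289,119)).items(): print(n,ray(d,*p,.024+o["ee_pos"][2]-.0339)[:2])
E
```

```text
[0.53051447 0.14619834 0.11307259]
sA [0.4747291  0.02507172]
sB [0.47555431 0.16153721]
sC [0.58755728 0.02401347]
c0a [0.50988919 0.10366196]
c0b [0.49361697 0.08430533]
c1a [0.55344973 0.08543187]
c1b [0.5630694 0.0583004]
e1 [0.46732086 0.17334997]
e2 [0.50112603 0.17469128]
f1 [0.47477126 0.13594687]
f2 [0.4754942  0.16173505]
```

```bash
python3 -m pendant '[[[0,0,-0.02,0,0],[0,0,-0.015,0,0],[0,0,-0.008,0,0],[0,0,-0.003,0,0],[0,0,-0.001,0,0],[0,0,0,0,0],[0,0,0,0,0]]]' 60; python3 -m pendant '[[[0,0,-0.001,0,0],[0,0,0,0,0],[0,0,0,0,0]]]' 60
```

```text
time_s: 4.93
ee_pos: [0.5315, 0.146, 0.067]
tcp_rot: [3.141, 0.001, 3.13]
contact_force: [0.2, -0.6, -1.6]
opening: 0.0172
time_s: 5.18
ee_pos: [0.5312, 0.1458, 0.0656]
tcp_rot: [3.142, 0.001, 3.13]
contact_force: [0.6, -0.3, -1.1]
opening: 0.0175
```

```bash
python3 -m pendant '[[[0,0,-0.001,0,0],[0,0,0,0,0],[0,0,0,0,0]]]' 60;  python3 -m pendant '[[[0,0,-0.001,0,0],[0,0,0,0,0],[0,0,0,0,0]]]' 60
```

```text
time_s: 5.43
ee_pos: [0.531, 0.1458, 0.0643]
tcp_rot: [-3.142, -0.0, 3.13]
contact_force: [0.8, -0.3, -1.8]
opening: 0.0173
time_s: 5.68
ee_pos: [0.5311, 0.1458, 0.0639]
tcp_rot: [-3.142, 0.0, 3.13]
contact_force: [-2.1, -0.5, 5.8]
opening: 0.0173
```

```bash
python3 -m pendant '[[[0,-0.003,0,0,0],[0,-0.005,0,0,0],[0,-0.006,0,0,0],[0,-0.006,0,0,0],[0,-0.006,0,0,0],[0,-0.006,0,0,0],[0,-0.006,0,0,0],[0,-0.006,0,0,0],[0,-0.006,0,0,0],[0,-0.006,0,0,0],[0,-0.006,0,0,0],[0,-0.003,0,0,0],[0,0,0,0,0]]]' 60
python3 - <<'E'
from h import *
wrist("w3")
E
```

```text
time_s: 6.77
ee_pos: [0.5317, 0.0802, 0.0638]
tcp_rot: [3.141, 0.001, 3.129]
contact_force: [-0.1, 1.9, 6.9]
opening: 0.0172
```

View pics/w3.png

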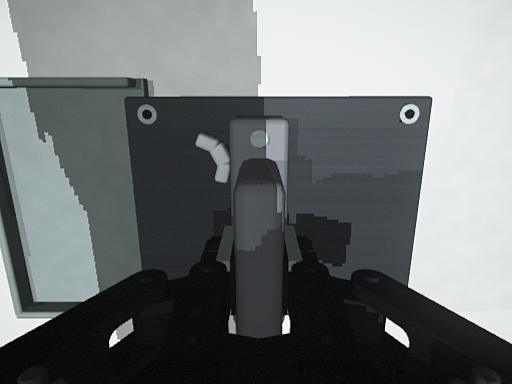

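The near chip at (215,157) is being pushed ahead of the foot. The far chip is hidden behind the gripper. I'll carry on over the edge.

```bash
python3 -m pendant '[[[0,-0.003,0,0,0],[0,-0.005,0,0,0],[0,-0.006,0,0,0],[0,-0.006,0,0,0],[0,-0.006,0,0,0],[0,-0.006,0,0,0],[0,-0.006,0,0,0],[0,-0.006,0,0,0],[0,-0.006,0,0,0],[0,-0.006,0,0,0],[0,-0.006,0,0,0],[0,-0.006,0,0,0],[0,-0.006,0,0,0],[0,-0.006,0,0,0],[0,-0.003,0,0,0],[0,-0.002,0,0,0],[0,0,0,0,0],[0,0,0,0,0]]]' 60
python3 - <<'E'
from h import *
wrist("w4")
E
```

```text
time_s: 8.32
ee_pos: [0.5306, -0.0046, 0.063]
tcp_rot: [-3.141, -0.001, 3.129]
contact_force: [-0.9, 0.4, -1.5]
opening: 0.0176
```

View pics/w4.png

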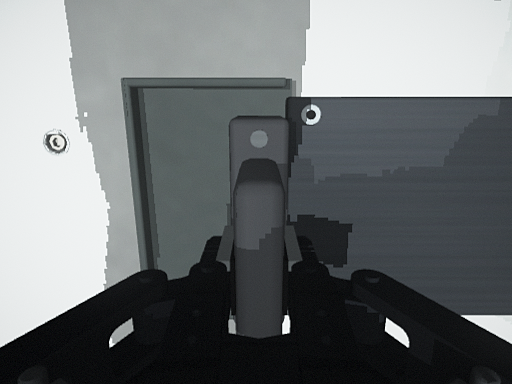

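No chip is visible on the plate or ahead of the foot. I'll lift straight up and look underneath.

```bash
python3 -m pendant '[[[0,0,0.01,0,0],[0,0,0.02,0,0],[0,0,0.03,0,0],[0,0,0.03,0,0],[-0.01,0.03,0.02,0,0],[-0.015,0.035,0,0,0],[-0.02,0.035,0,0,0],[-0.02,0.035,0,0,0],[0,0.02,0,0,0],[0,0,0,0,0],[0,0,0,0,0]]]' 60
python3 - <<'E'
from h import *
wrist("w5")
for n in ["scene","top"]: cv2.imwrite(f"pics/{n}5.png",cams.get_image(n)["frame"][:,:,::-1])
E
```

```text
time_s: 9.28
ee_pos: [0.4658, 0.1518, 0.174]
tcp_rot: [-3.141, 0.001, 3.132]
contact_force: [-0.5, -0.3, -1.7]
opening: 0.0176
```

View pics/w5.png

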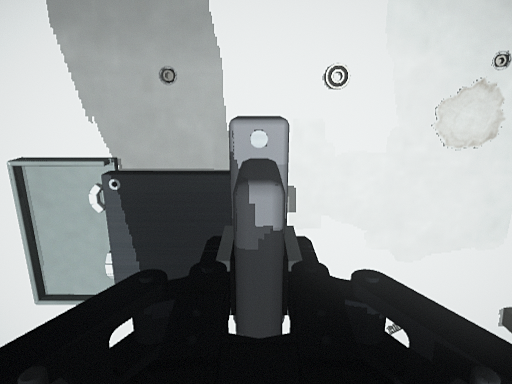

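View pics/scene5.png

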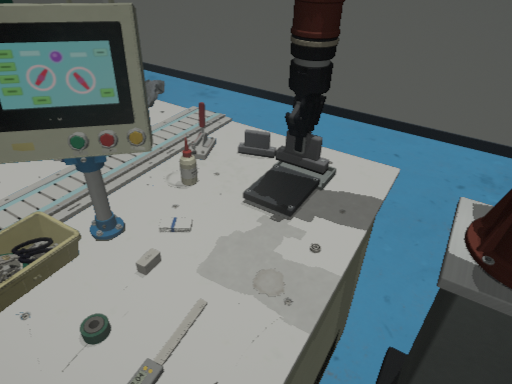

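```bash
python3 - <<'E'
from h import *
f=cv2.imread("pics/w5.png");g=cv2.imread("pics/scene5.png")
cv2.imwrite("pics/w5c.png",cv2.resize(f[150:310,0:150],None,fx=3.7,fy=3.7,interpolation=2))
cv2.imwrite("pics/s5c.png",cv2.resize(g[130:220,235:345],None,fx=6,fy=6,interpolation=2))
E
```

```text
(no output)
```

View pics/w5c.png

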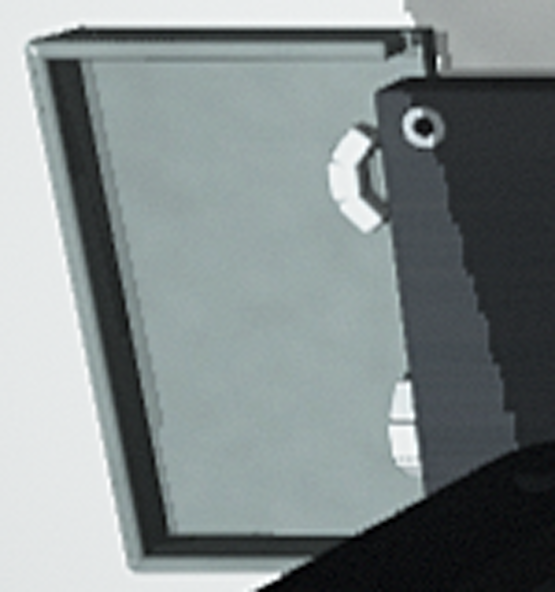

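View pics/s5c.png

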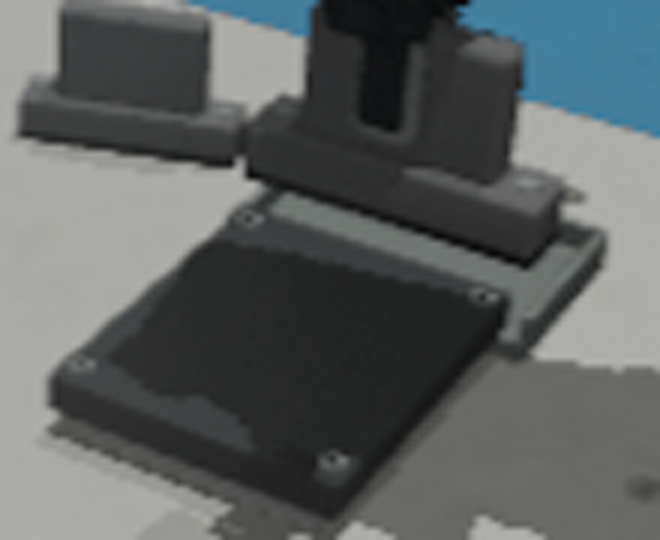

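Both chips lie in the trough below plate level, because the plate's edge hides part of them, and the plate is clear. Now I'll put the scraper back on bare table where it first stood.

```bash
python3 -m pendant '[[[0,0.03,0,0,0],[0,0.035,0,0,0],[0,0.035,0,0,0],[0,0.035,0,0,0],[0,0.018,-0.02,0,0],[0,0,-0.035,0,0],[0,0,-0.035,0,0],[0,0,-0.025,0,0],[0,0,-0.012,0,0],[0,0,-0.006,0,0],[0,0,-0.003,0,0],[0,0,0,0,0],[0,0,0,0,0]]]' 60
```

```text
time_s: 10.52
ee_pos: [0.467, 0.3038, 0.0383]
tcp_rot: [3.141, 0.001, 3.129]
contact_force: [0.7, 0.1, -1.4]
opening: 0.017
```

```bash
python3 -m pendant '[[[0,0,-0.002,0,0],[0,0,-0.001,0,0],[0,0,-0.001,0,0],[0,0,0,0,0],[0,0,0,0,0]]]' 60; python3 -m pendant '[[[0,0,-0.0005,0,0],[0,0,0,0,0],[0,0,0,0,0]]]' 60
```

```text
time_s: 10.93
ee_pos: [0.4664, 0.304, 0.0339]
tcp_rot: [3.141, 0.001, 3.13]
contact_force: [-0.7, -2.0, 4.2]
opening: 0.0175
time_s: 11.18
ee_pos: [0.4664, 0.304, 0.0338]
tcp_rot: [3.141, 0.001, 3.13]
contact_force: [-1.6, -1.2, 10.5]
opening: 0.0174
```

```bash
python3 -m pendant '[[[0,0,0.001,0,0.3],[0,0,0,0,0.6],[0,0,0,0,1],[0,0,0,0,1],[0,0,0,0,1],[0,0,0,0,1],[0,0,0,0,1],[0,0,0.01,0,1],[0,0,0.02,0,1],[0,0,0.03,0,1],[0,0,0.035,0,1],[0,0,0.035,0,1],[0,0,0.035,0,1],[0,0,0.03,0,1],[0,0,0,0,1],[0,0,0,0,1]]]' 60
python3 -m pendant '[[[-0.03,0.01,0,0,1],[-0.03,0.02,0,0,1],[-0.03,0.02,0,0,1],[-0.03,0.02,0,0,1],[-0.03,0.02,0,0,1],[-0.03,0.02,0,0,1],[-0.03,0.02,0,0,1],[-0.02,0.02,0,0,1],[-0.02,0.02,0,0,1],[0,0,0,0,1],[0,0,0,0,1]]]'
python3 - <<'E'
from h import *
wrist("w6")
for n in ["scene","top"]: cv2.imwrite(f"pics/{n}6.png",cams.get_image(n)["frame"][:,:,::-1])
f=cv2.imread("pics/top6.png");cv2.imwrite("pics/t6c.png",cv2.resize(f[165:300,150:400],None,fx=3.2,fy=3.2,interpolation=2))
f=cv2.imread("pics/scene6.png");cv2.imwrite("pics/s6c.png",cv2.resize(f[130:280,215:345],None,fx=4,fy=4,interpolation=2))
E
```

```text
time_s: 12.52
ee_pos: [0.4671, 0.3043, 0.2313]
tcp_rot: [3.14, 0.004, 3.13]
contact_force: [-0.7, 0.5, -0.7]
opening: 0.0855
time_s: 13.43
ee_pos: [0.2146, 0.4738, 0.2278]
tcp_rot: [-3.14, -0.001, 3.132]
contact_force: [-0.4, -1.0, 0.2]
opening: 0.0854
```

View pics/t6c.png

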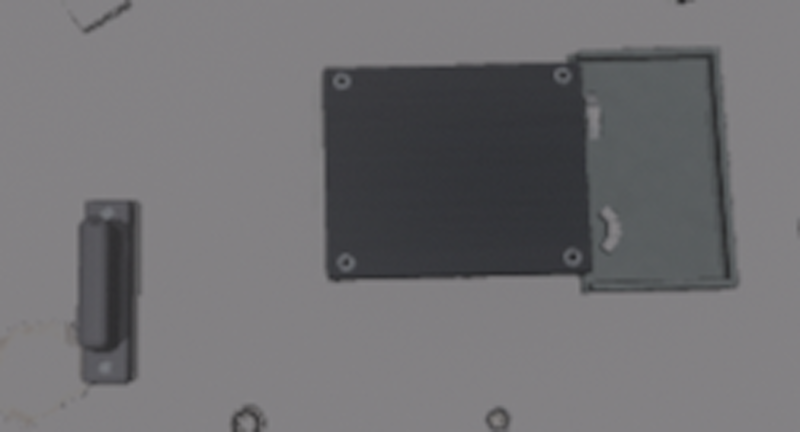

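View pics/s6c.png

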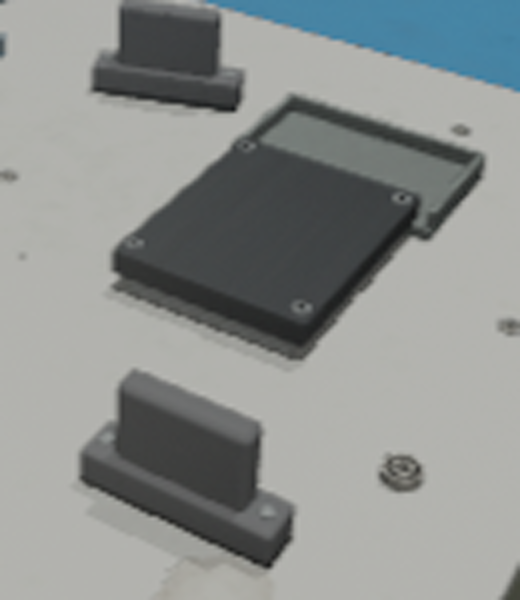

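In the top crop, both chips are in the trough at (594,117) and (610,230). In the scene crop the plate edge hides them, so neither is propped up on the edge. The scraper stands upright and released, clear of the fixture.

```bash
python3 - <<'E'
from bench import arm
print(arm.sign_off())
E
```

```text
the job is handed in; nothing more can be done
None
```

The job is handed in: both chips are in the trough and the scraper stands upright on the bare table, released. It took about 13.5 s of the 45 s.

- **Pick:** I took the scraper nearest the base (0.55 m away; the look-alike is at about 0.69 m), gripped by its rib.
- **Wipe:** I set it on the plate behind the chips with about 6 N and pushed both over the end in two strokes. The fingers stayed well above chip height.
- **Placement:** I stood the scraper back where it first stood, at about (0.467, 0.304), let go and moved the arm away.

**Last checks:** The top view shows the plate empty and both chips in the trough. From the scene camera the plate edge hides them, so neither is leaning on it. The force readings I took stayed under about 11 N.

**Disagreement:** The top and wrist cameras differed by 2–5 mm in y on the screws and the scraper, up to slightly more than the stated calibration. I worked with values in between, and it caused no trouble.

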